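Unlatch and hold open the pressure arm of a module test fixture

ROBOT

A 6-joint arm with a two-finger parallel gripper is mounted at the origin on a cart in front of the work surface, level with it; the furniture and walls round the work are solid. World frame = base frame: x ahead of the robot, y to its left, z up, the work surface at z = 0. Lengths are in m, angles in rad, forces in N, time in s.
With the tool pointing down it reaches from about 0.3 to 0.775 m from the base axis. Payload 14.6 kg.
Tool frame: the origin (TCP) lies between the finger pads; the fingertips stand ctrl.tip_extent ahead of it and the grasp point (between the pads) lies 3 mm ahead of it (ctrl.tip_extent is the distance from the TCP to the fingertips, in m); z points along the fingers, y is the line along which they close (so a half turn about z gives the same grasp; the last joint's range is limited). The gripper opens to 94 mm and grips with 3 to 60 N. Pads are 16 mm wide; open, the fingers measure 119 mm over their backs; the gripper's body (75 mm by 177 mm) begins 78 mm behind the grasp point.
Start: joints at [1.228, 0.3, 1.521, -0, 1.321, -0.067], TCP at [0.15, 0.529, 0.227] pointing down, gripper open.
Joint ranges: [-3.03, 3.03], [-0.79, 2.21], [0.23, 2.52], [-1.04, 4.18], [0, 3.07], [-2.55, 2.55]. Speed limits (rad/s): [2.22, 2.22, 2.57, 3.14, 3.14, 3.14].

INTERFACE

Orientations are given as [roll, pitch, yaw] about the fixed x, y, z axes, in that order (R = Rz(yaw) Ry(pitch) Rx(roll)).
In Python, from station import ctrl, eyes gives the robot as it stands. The module is installed in compiled form; this text tells all that it offers.
- The arm moves only by the tool shift_gripper, called after "Call:" in YAML: its name, and indented under it one key for each argument. Schema: {"type":"object","properties":{"offsets":{"type":"array","items":{"type":"array","items":{"type":"array","items":{"type":"number"},"minItems":6,"maxItems":6},"minItems":1,"maxItems":10},"minItems":1,"maxItems":1},"aperture":{"type":"number"},"force":{"type":"number"},"only":{"type":"string"},"quiet":{"type":"boolean"},"lines":{"type":"string"}},"required":["offsets"],"additionalProperties":false}. offsets is a list that holds a single list of rows (three levels of brackets), with 1 to 10 rows, each of 6 numbers: dx, dy, dz in fractions of the full range, 1 being 0.25 m, then a rotation vector rx, ry, rz in normalised numbers (1 is pi rad); each row shifts and turns the commanded pose from where the row before left it, along the tool's axes as they then stand; what a row does not reach is not made up. A row lasts 1/10 s, in which the tool goes at most 0.05 m and 0.15 rad, less where a joint would pass 70% of its speed; a pose out of reach is approached as far as the arm can. aperture is the finger opening in m, set as the call begins (left out keeps the last). The fingers move at their own pace and stop on an object; force is the grip in N (left out, the last holds). Time passes only in rows, so rows that do not move let the fingers close. The tool returns the time, the measured TCP pose, the force, the opening and the grip force at its end. only (a regular expression) keeps the lines of the reply that match it, lines (a string "A,B") keeps lines A to B, and quiet returns only ok. Input that does not fit is refused with a message, and nothing moves.
- ctrl.get_obs(): the state, without advancing time (a new reading comes with each control period).
- eyes.camera(name): name is "side" or "top" or "wrist"; returns a dict with "pixels" (400x640x3 uint8, blue, green, red), "fx", "fy", "cx", "cy" (pixels), "k1" (the pictures are not rectified: a ray, as slopes to the right and down, at radius r is drawn at 1 + k1 r^2 times it, then the intrinsics apply), "extrinsics" (4x4, takes a point from camera to world coordinates). Camera axes: x right, y up, looking along -z (the intrinsics and any distortion apply to the point x, -y, -z); pixel columns grow to the right and rows downward; lengths in m; the calibration is good to about 2 mm. A picture is of the moment at which its call begins. There is no depth.
- ctrl.hand_in(): hands the job in; it is judged then, once.
The state is a dict: "time_s": time; "qpos": joint angles; "joint_vel": joint speeds; "tau": joint torques, N m; "ee_pos": TCP position; "eef_rot": TCP orientation; "force": force on the tool from outside, world axes, zero at the start; "moment": the same for the moment, N m; "grip_width": finger opening in m; "grip_force": force on a finger pad.
Only numpy, scipy, OpenCV 4.12 (cv2) and the standard library are available. Lean on these libraries where they do the work, as an engineer would, in place of code of your own. Each camera call takes 0.05 s, during which the arm holds its last target. There are 200 camera calls.

TASK

I need to change the filter module in the test fixture. Somebody left the pot of flux standing on the pressure arm: lift it off and stand it upright on the worktop. Then pull the red latch tab sideways against its spring so the arm comes free of its ball stud, raise the arm by the tab to about 35 degrees, and finish there still gripping the tab and holding the arm up and still; do not let go or lower it. Leave the module in its nest and the other things where they lie.

Things in the scene. Friction and masses are not known exactly. Their poses are not given: they have to be found in the camera images.
- test_fixture: test fixture, screwed down, dark base 220 mm (own x) by 100 mm (own y), top 14 mm up. Origin: centre of its underside, on the worktop. Own x runs from latch end (near the robot) to hinge end, y to the left. A level aluminium pressure arm covers the nest in its middle: 60 mm wide, own x -119 to +68 mm, flat top 62 mm up. A spring cup at own x -85 mm reaches out to own y -84 mm, 41 to 55 mm up.
- ball_stud (a point): centre of the 20 mm steel ball on the base, 46 mm up, under the arm's nose at own x -85 mm of the fixture. A fork on the latch slide grips under it: the arm cannot rise (1 mm of play) until the latch is drawn.
- pressure_arm (a joint): angle of the pressure arm about its hinge, rad: 0 = down level on the ball, positive = latch end raised, stop at 1.2. It has no stay: let go, it falls shut. Lifting it at the tab takes about 3 N.
- hinge_axis (a point): point on the pressure arm's hinge axis, at own x +85 mm of the fixture on its centre line, 57 mm up; the axis runs along the fixture's own y. The tab's middle plane is 170 mm from the axis, so the grip point moves on an arc of about 173 mm.
- latch (a joint): travel of the latch slide, m: 0 = home under the ball; positive = drawn to the fixture's own -y (to the right seen from the robot), stop at 0.018. From 0.0135 on the fork is clear of the ball. A spring returns it: 4 N at the start, 9 N at the stop. The slide rides on the arm: the tab both draws the latch and lifts the arm.
- tab_grip (a point): grip point of the red upright pull tab on the latch slide: 12 mm thick along the fixture's own y, 32 mm along own x. 88 mm above the worktop with the arm down, 16 mm below the tab's top, 22 mm above the steel slide plate below it. Take it from above, fingers closing along the fixture's own y. Turns and moves with the arm.
- flux_pot: round closed pot, white with a yellow lid, 46 mm across, 22 mm high; origin: centre of its underside, z up. It stands on the flat top of the pressure arm, behind the tab.
- filter_module: filter module, white can on a green board, 30 x 42 x 17 mm, in the nest under the pressure arm, its underside 24 mm above the worktop; origin: centre of its underside. Stays in place.
- side_cutters: red-handled side cutters, 123 x 48 x 13 mm, lying to the right of the fixture; origin: centre of the underside. Leave alone.
- screwdriver: small yellow screwdriver, 124 x 14 x 13 mm, lying to the right of the fixture; origin: centre of the underside. Leave alone.
- spare_module: second filter module, 30 x 42 x 17 mm, lying to the left of the fixture's hinge end; origin: centre of the underside. Leave alone. The worktop left of the fixture's latch end is free: own x -80 to 0 mm, own y +55 to +180 mm.
Things that resemble listed ones, but are neither listed nor needed, are in the scene too. What is shaped like the flux_pot but brown or turquoise is not meant.

How it is judged:
By the outcome, as a careful person would: the job done as asked, in the order asked, and still so for the second after the job is handed in, while the arm keeps its last pose, push and grip.
It also fails if it takes over 58 s, if anything falls off the work surface, if the arm or the gripper's body presses on something with over 40 N, if the wrist force passes 120 N, or if a joint passes its speed limit or range.

## Working session

There is one attempt and no reset: what is moved stays moved. The work goes in short steps, Python scripts to look and compute and a tool call to move; the robot and the scene stay as the last step left them, time stands still between calls to the robot, and variables do not carry over. Pictures are saved under pics/ and viewed, at most 10 in all, crops included, and the job is handed in when it is done.

```bash
mkdir -p pics; cat > h.py <<'E'
import numpy as np, cv2, pickle
from station import ctrl, eyes
def snap(n,f):
    c=eyes.camera(n); c={k:(np.array(v) if k in('pixels','extrinsics') else v) for k,v in c.items()}
    cv2.imwrite(f'pics/{f}.png',c['pixels']); pickle.dump(c,open(f'pics/{f}.pkl','wb')); return c
def load(f): return pickle.load(open(f'pics/{f}.pkl','rb'))
def ray(c,u,v):
    K=np.array([[c['fx'],0,c['cx']],[0,c['fy'],c['cy']],[0,0,1.]])
    p=cv2.undistortPoints(np.array([[[u,v]]],float),K,np.array([c['k1'],0,0,0.]))[0,0]
    E=c['extrinsics']; d=E[:3,:3]@np.array([p[0],-p[1],-1]); return E[:3,3],d/np.linalg.norm(d)
def plane(c,u,v,z):
    o,d=ray(c,u,v); return o+d*(z-o[2])/d[2]
def tri(c1,p1,c2,p2):
    (o1,d1),(o2,d2)=ray(c1,*p1),ray(c2,*p2)
    t=np.linalg.lstsq(np.c_[d1,-d2],o2-o1,rcond=None)[0]
    a,b=o1+t[0]*d1,o2+t[1]*d2; return (a+b)/2,np.linalg.norm(a-b)
def proj(c,P):
    E=c['extrinsics']; q=E[:3,:3].T@(np.array(P)-E[:3,3]); x,y=q[0]/-q[2],-q[1]/-q[2]; s=1+c['k1']*(x*x+y*y)
    return c['cx']+c['fx']*x*s,c['cy']+c['fy']*y*s
E
python3 -c "
from h import *
a=snap('top','t0');b=snap('side','s0')
cv2.imwrite('pics/ts0.png',cv2.resize(np.vstack([a['pixels'],b['pixels']]),None,fx=.75,fy=.75))
for c in(a,b):print(c['extrinsics'].round(3).tolist(),c['fx'],c['k1'])
print(ctrl.get_obs(),ctrl.tip_extent)"
```

```text
[[0.026, 0.99, -0.137, 0.424], [-1.0, 0.024, -0.013, 0.184], [-0.01, 0.137, 0.991, 0.924], [0.0, 0.0, 0.0, 1.0]] 461.1974646280589 -0.12540320532498597
[[0.972, 0.086, -0.22, 0.326], [-0.235, 0.444, -0.865, -0.527], [0.023, 0.892, 0.451, 0.458], [0.0, 0.0, 0.0, 1.0]] 413.86717939726395 0.0056804753560325974
{'time_s': 0.1, 'qpos': array([ 1.22841849e+00,  3.00405589e-01,  1.52149105e+00, -6.25079218e-06,
        1.32072159e+00, -6.66207610e-02]), 'joint_vel': array([ 0.00011372,  0.00059201, -0.00123958, -0.00150755, -0.00027727,
        0.00076897]), 'tau': array([ 9.74011527e-04, -5.32633138e+01, -3.53299284e+01,  7.10514723e-02,
        2.33949046e-02, -2.48246309e-06]), 'ee_pos': array([0.14969691, 0.52902027, 0.22696034]), 'eef_rot': array([-3.14056895e+00, -6.22330316e-05,  2.86583710e+00]), 'force': array([ 1.10425027, -0.18335986, -0.41346457]), 'moment': array([-0.00013481, -0.02243677, -0.01341011]), 'grip_force': 0.0, 'grip_width': 0.09397875836479189} 0.022
```

View pics/ts0.png

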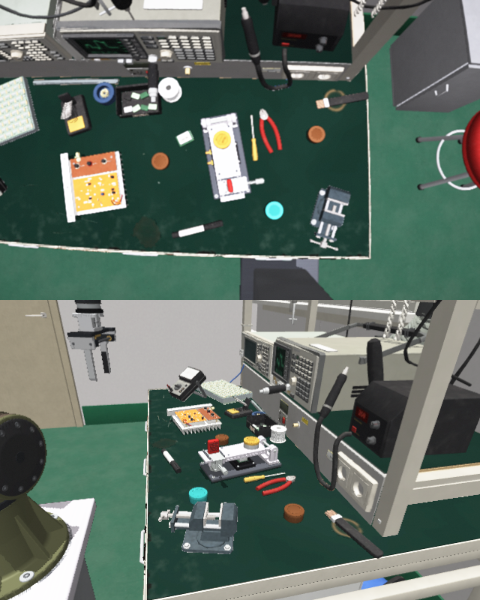

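The picture shows, in top-image pixels, the fixture near (298,208), the yellow lid near (296,185) and the red tab near (306,248). In the side image the lid is near (334,188) and the tab near (286,193). Next I'll zoom in and mask them.

```bash
python3 -c "
from h import *
a=load('t0');b=load('s0')
A=cv2.resize(a['pixels'][140:280,230:400],None,fx=4,fy=4,interpolation=2)[:,:,:]
B=cv2.resize(b['pixels'][150:260,240:420],None,fx=4,fy=4,interpolation=2)
cv2.imwrite('pics/c0.png',cv2.resize(np.vstack([np.pad(A,((0,0),(0,40),(0,0))),B]),None,fx=.6,fy=.6,interpolation=3))
def blobs(c,lo,hi,x0,y0,x1,y1):
    h=cv2.cvtColor(c['pixels'],cv2.COLOR_BGR2HSV); m=cv2.inRange(h,lo,hi); k=np.zeros_like(m);k[y0:y1,x0:x1]=m[y0:y1,x0:x1]
    n,l,s,ce=cv2.connectedComponentsWithStats(k)
    return [(s[i].tolist(),ce[i].round(1).tolist()) for i in range(1,n) if s[i,4]>15]
for c,r in((a,(230,140,400,290)),(b,(240,150,420,260))):
    print('red',blobs(c,(0,150,90),(6,255,255),*r)); print('yel',blobs(c,(18,110,110),(35,255,255),*r))
"
```

```text
red [([356, 156, 20, 44, 273], [367.3, 177.3]), ([346, 159, 18, 45, 276], [352.5, 181.5]), ([303, 239, 7, 17, 85], [306.1, 247.2])]
yel [([285, 175, 22, 23, 407], [295.7, 186.1]), ([335, 184, 9, 31, 184], [339.0, 200.0]), ([276, 214, 8, 5, 22], [279.8, 216.7])]
red [([377, 156, 3, 9, 22], [378.0, 159.9]), ([277, 185, 15, 20, 260], [283.9, 194.2]), ([341, 237, 40, 17, 228], [359.9, 243.7]), ([349, 241, 40, 19, 238], [369.4, 251.4])]
yel [([240, 150, 31, 14, 231], [254.4, 155.3]), ([403, 156, 8, 11, 40], [406.6, 161.2]), ([325, 181, 21, 13, 219], [334.8, 187.2]), ([325, 233, 28, 10, 172], [337.8, 237.4])]
```

View pics/c0.png

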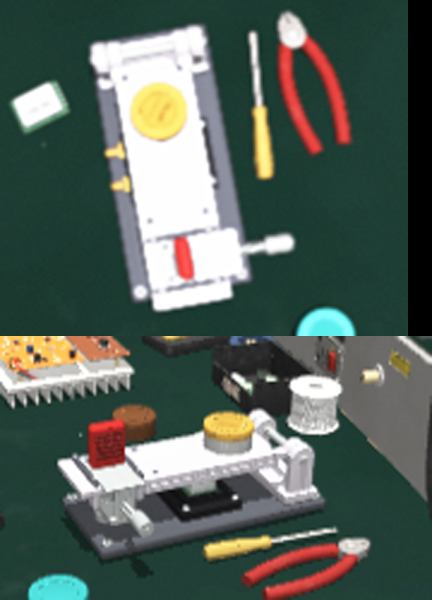

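The zoom shows the pot lid, the red tab, the slide plate with its spring cup to the right, and the grey base edges. In crop pixels the left edge runs (93,65)-(133,297) and the right edge (207,40)-(251,278). I'll turn these into positions.

```bash
python3 -c "
from h import *
a=load('t0');b=load('s0')
f=lambda u,v:(230+u/2.4,140+v/2.4)
for z,pts in((.014,[(93,65),(133,297),(207,40),(251,278)]),):
    P=[plane(a,*f(*p),z) for p in pts]; 
    for i in(0,2): d=P[i]-P[i+1]; print('edge',np.degrees(np.arctan2(d[1],d[0])),P[i].round(4),P[i+1].round(4))
print('lid',tri(a,(296,186.2),b,(335.2,186.3)),plane(a,296,186.2,.084))
print('tab',tri(a,(306.1,247.2),b,(283.9,194.2)))
# tab top edge centre in top view: project ends at z=.104
print([plane(a,u,v,.104).round(4) for u,v in((304.5,239.5),(308,255.5))])
m=load('s0')['pixels']
"

```

```text
edge 11.844985055400855 [0.6129 0.2955 0.014 ] [0.4207 0.2552 0.014 ]
edge 11.726306736719954 [0.6365 0.2003 0.014 ] [0.4386 0.1592 0.014 ]
lid (array([0.5663303 , 0.23457495, 0.081709  ]), np.float64(0.004933201043227474)) [0.56352006 0.23499371 0.084     ]
tab (array([0.45308117, 0.21291735, 0.08445269]), np.float64(0.0025437390876524558))
[array([0.4647, 0.2157, 0.104 ]), array([0.4366, 0.2087, 0.104 ])]
```

The measurements are consistent: fixture yaw is about 0.206, the lid is at (0.565, 0.235, 0.083), and the tab is on the centre line at (0.453, 0.213). I'll travel above the pot.

Careful with the scale: shifts go in shares of 0.25 m and turns go in shares of pi rad. That gives: -0.04 m / 0.25 = -0.16, -0.0142 m / 0.25 = -0.0568.

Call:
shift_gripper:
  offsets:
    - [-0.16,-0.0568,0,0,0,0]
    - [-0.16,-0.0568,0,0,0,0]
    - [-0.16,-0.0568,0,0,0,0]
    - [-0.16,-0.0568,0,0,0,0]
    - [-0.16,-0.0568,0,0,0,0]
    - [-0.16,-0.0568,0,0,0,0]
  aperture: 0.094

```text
refused: offsets: the value is too long (schema: maxItems 1). Nothing was moved.
```

The call was refused and nothing moved: it wants a list holding one list of rows, three levels of brackets. Same move again in that form.

Call:
shift_gripper:
  offsets:
    - [[-0.16,-0.0568,0,0,0,0],[-0.16,-0.0568,0,0,0,0],[-0.16,-0.0568,0,0,0,0],[-0.16,-0.0568,0,0,0,0],[-0.16,-0.0568,0,0,0,0],[-0.16,-0.0568,0,0,0,0]]
  aperture: 0.094

```text
time_s: 0.7
ee_pos: [0.3586, 0.3806, 0.2273]
eef_rot: [-3.141, -0.0, 2.866]
force: [1.1, 0.4, -0.0]
grip_width: 0.0939
grip_force: 0.0
```

Call:
shift_gripper:
  offsets:
    - [[-0.16,-0.0568,0,0,0,0],[-0.16,-0.0568,0,0,0,0],[-0.16,-0.0568,0,0,0,0],[-0.16,-0.0568,0,0,0,0],[-0.16,-0.0568,0,0,0,0],[-0.16,-0.0568,0,0,0,0]]

```text
time_s: 1.3
ee_pos: [0.5664, 0.2332, 0.2271]
eef_rot: [-3.141, -0.0, 2.866]
force: [0.6, 0.1, 0.8]
grip_width: 0.0937
grip_force: 0.0
```

Call:
shift_gripper:
  offsets:
    - [[0,0,0,0,0,-0.0382],[0,0,0,0,0,-0.0382],[0,0,0,0,0,-0.0382],[0,0,0,0,0,-0.0388],[0,0,0,0,0,0]]

```text
time_s: 1.8
ee_pos: [0.5651, 0.2345, 0.2271]
eef_rot: [-3.141, -0.001, -2.933]
force: [0.2, -0.2, -0.3]
grip_width: 0.094
grip_force: 0.0
```

```bash
python3 -c "
from h import *
a=snap('wrist','w0');print(ctrl.get_obs()['qpos'],a['extrinsics'].round(3).tolist())
h=cv2.cvtColor(a['pixels'],cv2.COLOR_BGR2HSV)
for lo,hi in(((0,150,90),(6,255,255)),((18,110,110),(35,255,255))):
    n,l,s,ce=cv2.connectedComponentsWithStats(cv2.inRange(h,lo,hi)); print([(s[i].tolist(),ce[i].round(1).tolist()) for i in range(1,n) if s[i,4]>150])"
```

```text
[ 3.33472972e-01  4.39624576e-01  1.33185563e+00  2.45685064e-05
  1.37068646e+00 -1.44100127e+00] [[-0.207, -0.953, -0.222, 0.501], [0.978, -0.201, -0.047, 0.22], [0.0, -0.227, 0.974, 0.385], [0.0, 0.0, 0.0, 1.0]]
[([316, 54, 13, 41, 449], [321.7, 73.5]), ([216, 149, 24, 77, 748], [230.0, 186.2]), ([195, 152, 27, 76, 750], [205.1, 189.1])]
[([583, 87, 57, 82, 3002], [615.4, 132.0]), ([250, 137, 14, 52, 559], [256.3, 161.1]), ([299, 178, 44, 44, 1505], [320.9, 199.6]), ([508, 273, 38, 66, 889], [530.9, 304.7]), ([96, 275, 26, 64, 700], [107.1, 310.2]), ([293, 354, 347, 13, 2391], [492.4, 360.9])]
```

View pics/w0.png

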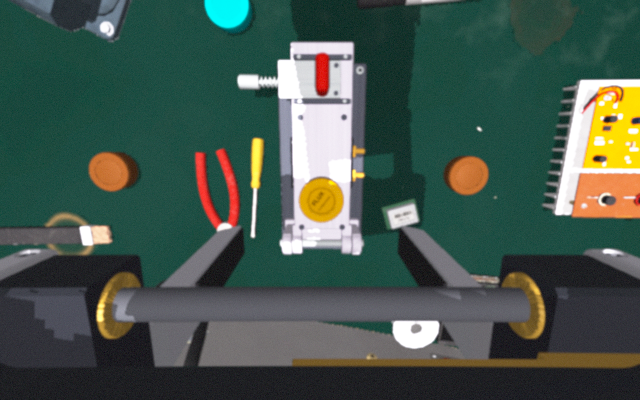

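The wrist view shows the lid centred at (321,200) and the tab at (322,74), with the fixture axis vertical in the image, so the yaw is right. I'll combine this view with the other two.

```bash
python3 -c "
from h import *
w=load('w0');a=load('t0');b=load('s0')
print('lid',tri(w,(320.9,200),a,(296,186.2)),tri(w,(320.9,199.6),b,(335.2,186.3)),plane(w,320.9,199.6,.084))
print('tab',tri(w,(321.7,73.5),a,(306.1,247.2)),tri(w,(321.7,73.5),b,(283.9,194.2)),plane(w,321.7,75,.1))
print('spring end',plane(w,238,82,.048), 'nose',plane(w,323,43,.06))
o=ctrl.get_obs();p=o['ee_pos'];y=o['eef_rot'][2];print(p,y)
"
```

```text
lid (array([0.55295336, 0.2312897 , 0.14795247]), np.float64(0.0003065103137708723)) (array([0.56793317, 0.23431812, 0.08182631]), np.float64(0.0017003970347781846)) [0.56660843 0.23438375 0.084     ]
tab (array([0.45205256, 0.21198999, 0.08773783]), np.float64(0.002135387272085865)) (array([0.45302035, 0.21068855, 0.08577223]), np.float64(0.0019292311561155194)) [0.45557328 0.21160731 0.1       ]
spring end [0.47158193 0.12782817 0.048     ] nose [0.42095971 0.2056898  0.06      ]
[0.56513434 0.23450829 0.22714491] -2.9379196469312627
```

Wrist plus side puts the lid top at z≈0.082 and xy (0.567, 0.234), which fits. I'll descend and grip.

Scaled: 0.035 m / 0.25 = 0.14, -0.001 m / 0.25 = -0.004.

Call:
shift_gripper:
  offsets:
    - [[-0.004,0,0.14,0,0,0],[0,0,0.14,0,0,0],[0,0,0.12,0,0,0],[0,0,0.08,0,0,0],[0,0,0.04,0,0,0],[0,0,0.032,0,0,0],[0,0,0,0,0,0]]

```text
time_s: 2.55
ee_pos: [0.5661, 0.2347, 0.0892]
eef_rot: [-3.142, -0.001, -2.937]
force: [0.3, 0.3, 0.6]
grip_width: 0.0943
grip_force: 0.0
```

Call:
shift_gripper:
  offsets:
    - [[0,0,0,0,0,0],[0,0,0,0,0,0],[0,0,0,0,0,0],[0,0,0,0,0,0],[0,0,0,0,0,0],[0,0,0,0,0,0],[0,0,0,0,0,0],[0,0,0,0,0,0]]
  aperture: 0.03
  force: 20

```text
time_s: 3.35
ee_pos: [0.5662, 0.2347, 0.0894]
eef_rot: [3.142, -0.0, -2.935]
force: [0.6, -0.8, 0.5]
grip_width: 0.043
grip_force: 21.3
```

Scaled: -0.03 m / 0.25 = -0.12, -0.02 m / 0.25 = -0.08.

Call:
shift_gripper:
  offsets:
    - [[0,0,-0.04,0,0,0],[0,0,-0.08,0,0,0],[0,0,-0.12,0,0,0],[0,0,0,0,0,0]]

```text
time_s: 3.75
ee_pos: [0.5677, 0.2353, 0.1542]
eef_rot: [3.141, 0.007, -2.935]
force: [0.6, 0.0, 0.4]
grip_width: 0.0426
grip_force: 21.3
```

```bash
python3 -c "
from h import *
b=snap('side','s1');a=snap('top','t1')
cv2.imwrite('pics/c1.png',np.hstack([cv2.resize(b['pixels'][110:250,230:400],None,fx=2.4,fy=2.4),cv2.resize(a['pixels'][140:280,180:350],None,fx=2.3,fy=2.4)]))"
```

```text
(no output)
```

View pics/c1.png

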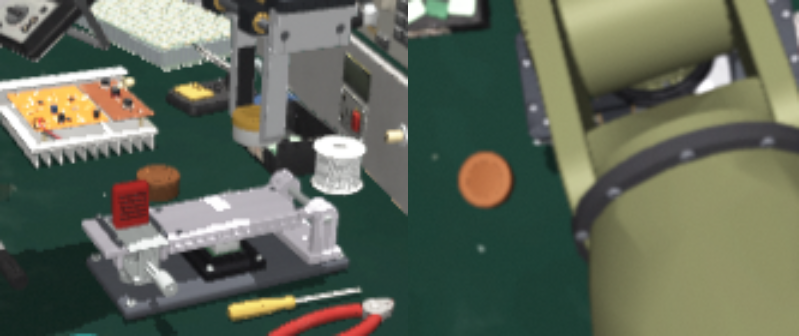

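The pot is held upright and clear, and the fixture is unchanged. The brown pot at top (213,215) stays away from the chosen spot. I'll carry the pot to fixture-frame (-50, +115).

Scaled: 0.023 m / 0.25 = 0.092, 0.022 m / 0.25 = 0.088.

Call:
shift_gripper:
  offsets:
    - [[0,0.092,0,0,0,0],[0.06,0.092,0,0,0,0],[0.088,0.092,0,0,0,0],[0.088,0.092,0,0,0,0],[0.088,0.092,0,0,0,0],[0,0,0,0,0,0]]

```text
time_s: 4.45
ee_pos: [0.4607, 0.3322, 0.1486]
eef_rot: [-3.141, -0.002, -2.932]
force: [-0.2, -1.2, -0.5]
grip_width: 0.0429
grip_force: 21.3
```

Call:
shift_gripper:
  offsets:
    - [[0,0,0.12,0,0,0],[0,0,0.12,0,0,0],[0,0,0.12,0,0,0],[0,0,0.08,0,0,0],[0,0,0.032,0,0,0],[0,0,0,0,0,0],[0,0,0,0,0,0]]

```text
time_s: 5.15
ee_pos: [0.4639, 0.3308, 0.0322]
eef_rot: [3.141, 0.001, -2.936]
force: [-0.1, 0.4, 0.3]
grip_width: 0.0429
grip_force: 21.3
```

Scaled: 0.003 m / 0.25 = 0.012, 0.001 m / 0.25 = 0.004.

Call:
shift_gripper:
  offsets:
    - [[0,0,0.012,0,0,0],[0,0,0.004,0,0,0],[0,0,0,0,0,0],[0,0,0,0,0,0]]

```text
time_s: 5.55
ee_pos: [0.4634, 0.3308, 0.0277]
eef_rot: [3.141, 0.0, -2.935]
force: [-0.2, -0.2, -0.3]
grip_width: 0.0427
grip_force: 21.3
```

Call:
shift_gripper:
  offsets:
    - [[0,0,0.004,0,0,0],[0,0,0,0,0,0],[0,0,0,0,0,0]]

```text
time_s: 5.85
ee_pos: [0.4635, 0.3308, 0.0273]
eef_rot: [3.141, 0.001, -2.935]
force: [-2.4, -3.4, 9.2]
grip_width: 0.0428
grip_force: 21.6
```

The pot is in contact with the worktop. I'll release it and retreat upward.

Scaled: -0.04 m / 0.25 = -0.16, -0.03 m / 0.25 = -0.12.

Call:
shift_gripper:
  offsets:
    - [[0,0,0,0,0,0],[0,0,0,0,0,0],[0,0,0,0,0,0],[0,0,0,0,0,0],[0,0,-0.04,0,0,0],[0,0,-0.12,0,0,0],[0,0,-0.16,0,0,0],[0,0,-0.16,0,0,0],[0,0,-0.16,0,0,0],[0,0,0,0,0,0]]
  aperture: 0.062

```text
time_s: 6.85
ee_pos: [0.4649, 0.3317, 0.1928]
eef_rot: [3.138, 0.009, -2.935]
force: [-0.2, 0.5, -0.4]
grip_width: 0.0622
grip_force: 0.0
```

```bash
python3 -c "
from h import *
b=snap('side','s2');w=snap('wrist','w2')
cv2.imwrite('pics/c2.png',np.hstack([cv2.resize(b['pixels'][140:250,230:350],None,fx=3,fy=3),cv2.resize(w['pixels'],(430,330))]))
h=cv2.cvtColor(w['pixels'],cv2.COLOR_BGR2HSV)
n,l,s,ce=cv2.connectedComponentsWithStats(cv2.inRange(h,(0,150,90),(6,255,255))); print([(s[i].tolist(),ce[i].round(1).tolist()) for i in range(1,n) if s[i,4]>100])
print(ctrl.get_obs()['ee_pos'],ctrl.get_obs()['grip_width'])"
```

```text
[([168, 150, 18, 39, 525], [176.2, 168.6]), ([107, 220, 25, 36, 384], [119.3, 237.4]), ([86, 224, 17, 44, 450], [93.4, 244.6])]
[0.46344966 0.33074273 0.18730407] 0.06150505062974202
```

View pics/c2.png

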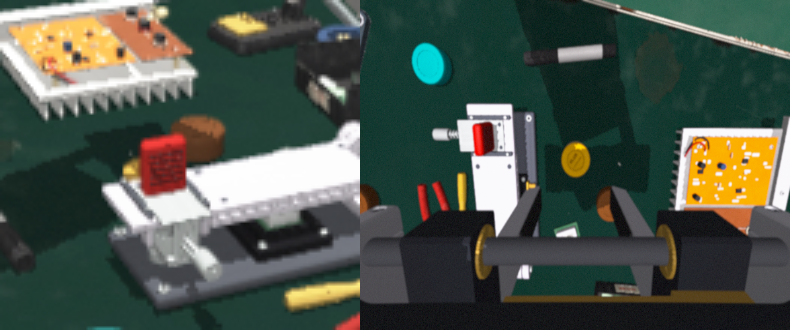

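The pot stands upright on the worktop at wrist ≈(575,160) in the composite. The tab is free at wrist (176,169). I'll triangulate it using both wrist views.

Scaled: -0.028 m / 0.25 = -0.112, 0.008 m / 0.25 = 0.032.

```bash
python3 -c "
from h import *
w=load('w0');b=load('s0');w2=load('w2')
T=[tri(w,(321.7,73.5),w2,(176.2,168.6)),tri(w2,(176.2,168.6),b,(283.9,194.2))];print(T)
o=ctrl.get_obs();y=o['eef_rot'][2]
for P in [t[0] for t in T]+[np.array([.453,.2117,.086])]:
  d=P-o['ee_pos'];print(d[0]*np.cos(y)+d[1]*np.sin(y), d[0]*np.sin(y)-d[1]*np.cos(y))
"
```

```text
[(array([0.45378312, 0.21091453, 0.09891018]), np.float64(0.0011848249525366317)), (array([0.4544323 , 0.20605266, 0.08811553]), np.float64(0.002549693934277149))]
0.03399253082245361 -0.11531152479750371
0.03435239742741801 -0.12020332150245244
0.03459826309784882 -0.11438237464483197
```

Call:
shift_gripper:
  offsets:
    - [[0.032,-0.112,0,0,0,0],[0.032,-0.112,0,0,0,0],[0.032,-0.112,0,0,0,0],[0.032,-0.112,0,0,0,0],[0,0,0,0,0,0],[0,0,0,0,0,0]]
  aperture: 0.05

```text
time_s: 7.55
ee_pos: [0.4547, 0.2142, 0.1856]
eef_rot: [-3.141, -0.002, -2.936]
force: [-0.1, 0.4, -0.3]
grip_width: 0.0498
grip_force: 0.0
```

Scaled: 0.03 m / 0.25 = 0.12, -0.0025 m / 0.25 = -0.01.

Call:
shift_gripper:
  offsets:
    - [[0.008,-0.01,0.12,0,0,0],[0,0,0.12,0,0,0],[0,0,0.08,0,0,0],[0,0,0.04,0,0,0],[0,0,0.012,0,0,0],[0,0,0,0,0,0]]

```text
time_s: 8.15
ee_pos: [0.4536, 0.2121, 0.0936]
eef_rot: [3.142, -0.0, -2.935]
force: [0.4, 0.1, 0.3]
grip_width: 0.0503
grip_force: 0.0
```

Call:
shift_gripper:
  offsets:
    - [[0,0,0,0,0,0],[0,0,0,0,0,0],[0,0,0,0,0,0],[0,0,0,0,0,0],[0,0,0,0,0,0],[0,0,0,0,0,0]]
  aperture: 0.005
  force: 10

```text
time_s: 8.75
ee_pos: [0.4536, 0.2119, 0.0936]
eef_rot: [3.141, 0.0, -2.935]
force: [-1.2, 1.2, 1.3]
grip_width: 0.0119
grip_force: 10.0
```

The tab is gripped with an opening of 11.9 mm. I'll firm up the grip and draw the latch about 16 mm.

Scaled: -0.004 m / 0.25 = -0.016.

Call:
shift_gripper:
  offsets:
    - [[0,0,0,0,0,0],[0,0,0,0,0,0],[0,-0.016,0,0,0,0],[0,-0.016,0,0,0,0],[0,-0.016,0,0,0,0],[0,-0.016,0,0,0,0],[0,0,0,0,0,0],[0,0,0,0,0,0],[0,0,0,0,0,0]]
  aperture: 0.005
  force: 40

```text
time_s: 9.65
ee_pos: [0.4569, 0.1963, 0.0936]
eef_rot: [3.141, 0.0, -2.936]
force: [-1.8, 7.9, 1.8]
grip_width: 0.0119
grip_force: 40.0
```

```bash
python3 -c "
from h import *
o=ctrl.get_obs();d=o['ee_pos']-[.4536,.2119,.0936];print(d@[-.204,.979,0],o['force']@[-.204,.979,0],o['force'])"
```

```text
-0.015920057740198154 8.06631073422077 [-1.81624244  7.86087567  1.81124637]
```

The TCP moved 15.9 mm and the spring reads 8 N, so the latch is drawn about 15 mm. I'll add 1 mm for margin and start the arc: hinge 170 mm away, TCP 36.6 mm above the axis, 0.03055 rad per row.

Scaled: -0.0052 m / 0.25 = -0.0208, -0.0012 m / 0.25 = -0.0048, 0.0306 rad / 3.1416 = 0.0097.

Call:
shift_gripper:
  offsets:
    - [[0,-0.004,0,0,0,0],[0,0,0,0,0,0],[-0.0048,0,-0.0208,0,0.0097,0],[-0.0048,0,-0.0208,0,0.0097,0],[-0.0048,0,-0.0208,0,0.0097,0],[-0.0048,0,-0.0208,0,0.0097,0],[0,0,0,0,0,0],[0,0,0,0,0,0]]

```text
time_s: 10.45
ee_pos: [0.4625, 0.1966, 0.1137]
eef_rot: [3.14, -0.123, -2.935]
force: [-1.0, 8.9, -1.3]
grip_width: 0.0118
grip_force: 40.0
```

```bash
python3 -c "
from h import *
o=ctrl.get_obs();print(o['force'],o['moment'],o['qpos'],o['ee_pos'])"
```

```text
[-1.01290258  8.87771086 -1.26602359] [ 1.68688196  0.01318362 -0.22530526] [ 0.32137015  0.38714512  1.69200176  0.01667976  1.18430946 -1.46273853] [0.46253059 0.19660465 0.1136992 ]
```

The arm is free and rising: the vertical load changed by about 3 N, as stated. I'll continue to 35°.

Scaled: -0.0052 m / 0.25 = -0.0208, -0.0012 m / 0.25 = -0.0048, 0.0306 rad / 3.1416 = 0.0097.

Call:
shift_gripper:
  offsets:
    - [[-0.0048,0,-0.0208,0,0.0097,0],[-0.0048,0,-0.0208,0,0.0097,0],[-0.0048,0,-0.0208,0,0.0097,0],[-0.0048,0,-0.0208,0,0.0097,0],[-0.0048,0,-0.0208,0,0.0097,0],[-0.0048,0,-0.0208,0,0.0097,0],[-0.0048,0,-0.0208,0,0.0097,0],[-0.0048,0,-0.0208,0,0.0097,0],[0,0,0,0,0,0]]

```text
time_s: 11.35
ee_pos: [0.4809, 0.2005, 0.1521]
eef_rot: [3.14, -0.369, -2.935]
force: [-3.8, 6.6, -0.9]
grip_width: 0.0119
grip_force: 40.0
```

Call:
shift_gripper:
  offsets:
    - [[-0.0048,0,-0.0208,0,0.0097,0],[-0.0048,0,-0.0208,0,0.0097,0],[-0.0048,0,-0.0208,0,0.0097,0],[-0.0048,0,-0.0208,0,0.0097,0],[-0.0048,0,-0.0208,0,0.0097,0],[-0.0048,0,-0.0208,0,0.0097,0],[-0.0048,0,-0.0208,0,0.0097,0],[-0.0048,0,-0.0208,0,0.0097,0],[0,0,0,0,0,0],[0,0,0,0,0,0]]

```text
time_s: 12.35
ee_pos: [0.5076, 0.2061, 0.1844]
eef_rot: [3.14, -0.614, -2.934]
force: [-3.9, 7.9, 1.3]
grip_width: 0.012
grip_force: 40.0
```

```bash
python3 -c "
from h import *
b=snap('side','s3');a=snap('top','t3');o=ctrl.get_obs();print(o['force'],o['joint_vel'].round(3))
cv2.imwrite('pics/c3.png',np.hstack([cv2.resize(b['pixels'][100:250,230:390],None,fx=2.6,fy=2.6),cv2.resize(a['pixels'][120:270,190:340],None,fx=2.4,fy=2.6)]))"
```

```text
[-3.95013435  8.22497207  0.15732189] [ 0.001 -0.002  0.003 -0.002 -0.002 -0.002]
```

View pics/c3.png

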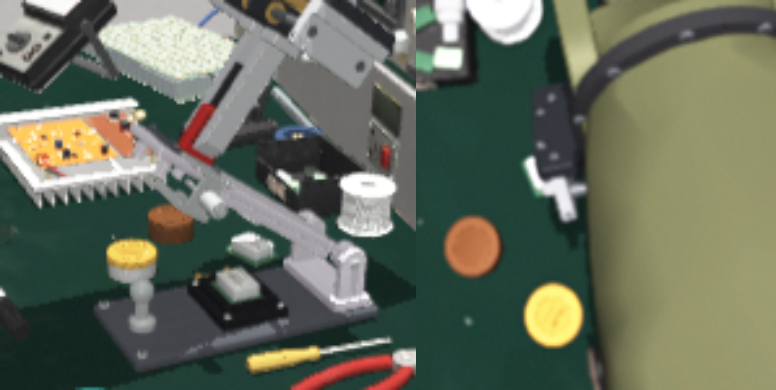

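The side view shows the arm raised about 35° with the tab in the fingers and the ball stud bare at about (142,290) in the crop. The module is in its nest, and the pot is upright at (553,315) in the top crop. I'll let it settle and hand in.

Call:
shift_gripper:
  offsets:
    - [[0,0,0,0,0,0],[0,0,0,0,0,0],[0,0,0,0,0,0],[0,0,0,0,0,0],[0,0,0,0,0,0]]

```text
time_s: 12.95
ee_pos: [0.5076, 0.2061, 0.1844]
eef_rot: [3.14, -0.613, -2.934]
force: [-4.4, 7.1, -0.2]
grip_width: 0.0121
grip_force: 40.0
```

```bash
python3 -c "
from station import ctrl
print(ctrl.hand_in())"
```

```text
the job is handed in; nothing more can be done
None
```

The job is handed in at about 13 s: the flux pot stands upright on the worktop, the latch is drawn, and the pressure arm is held still at about 35° with the tab still gripped; the hand-in returned no verdict.

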